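Screw the cleaned eyepiece back onto the lensmeter

TASK

The lensmeter's eyepiece was taken off for cleaning. Set it squarely on the slanting tube, turn it gently backwards (anticlockwise, looking down into the eyecup) until it drops into the start of the thread, then screw it clockwise until its rim is fully home against the collar, and let go. Do not force it, and leave the other things on the desk where they are.

Things in the scene. Friction and masses are not known exactly. Their poses are not given: they have to be found in the camera images.
- eyepiece: Loose black eyepiece, round, 51 mm wide, 72 mm tall, 0.11 to 0.23 kg; starts upright on the desk on its rim. Origin: centre of the skirt's open lower rim; z runs up through the rubber eyecup (45 mm wide, 60 to 72 mm up). Skirt hollow: bore 45 mm, 33 mm deep; inside, 4 lugs 90 degrees apart, 5 mm thick, centres 6 mm above the rim, reaching in to a 37 mm circle. Lug directions are unmarked.
- eyepiece_grip (a point): On the eyepiece's axis, 44 mm above its rim: middle of the hard knurled grip (51 mm wide, from 34 to 54 mm up), where to grip it across. Axes as the eyepiece's.
- tube: Upper end of the lensmeter's slanting tube, fixed. Origin: centre of the flat aluminium collar (53 mm wide) on which the eyepiece's rim seats, 220 mm above the desk. z runs out along the tube, leaning 35 degrees from vertical towards the robot, give or take 0.3 rad of yaw. Home: the eyepiece's origin is here. Only the neck stands above the collar; the tube below is up to 62 mm wide.
- neck_nose (a point): Tip of the neck, 30 mm out from the collar on the tube's z, axes as the tube's. The neck is 35 mm wide up to 22 mm from the collar, then tapers to 25 mm at this tip. Round it is a quick thread 42.6 mm wide with 4 starts (4 entry gaps 90 degrees apart). Play of the eyepiece on it: about 1.2 mm sideways, 1.4 mm along z.
- thread_crest (a point): On the tube's z, 15 mm out from the collar, axes as the tube's: the eyepiece's rim centre lies here while its lugs rest on the flat thread crests (4 to 5 mm higher if on the narrow stop ribs, which block clockwise turning). Turned anticlockwise seen from the eye (positive about z) by at most 85 degrees, the lugs reach the gaps and it drops 9 mm; ribs then stop it turning farther back.
- thread_start (a point): On the tube's z, 6 mm out from the collar, axes as the tube's: the eyepiece's rim centre lies here, give or take 0.8 mm, when dropped into the thread start. It goes no deeper unless turned: clockwise (negative about z) it sinks 1 mm for each 10 degrees; after 58 to 68 degrees the rim meets the collar, and ribs stop the lugs 2 to 3 degrees later.
- lensmeter: The whole fixed instrument, white and grey, foot 140 (x) by 165 mm (y). Origin: centre of the foot's underside on the desk; x points away from the eyepiece end. The collar's centre lies at x = -80 mm, 220 mm up; the body runs from there down and back over the foot; a drum sticks out to 62 mm on the -y side, below 100 mm.
- spectacles: Bystander: black spectacles, 138 x 138 x 41 mm, left of the instrument. Origin: centre of the underside.
- glasses_case: Bystander: teal glasses case, 67 x 162 x 43 mm, on the desk to the right. Origin: centre of the underside.
- contact_lens_case: Bystander: small twin-pot contact lens case, 30 x 68 x 19 mm, behind the eyepiece. Origin: centre of the underside.

How it is judged:
On the way:
1. the eyepiece has dropped into the start of the thread, square on the tube (rim 4 to 8 mm above the collar) (z of eyepiece in the frame of tube above 0.004 m and distance between eyepiece and tube below 0.0085 m and angle between the z axis of eyepiece and the z axis of tube, either way round below 0.12 rad), for 0.1 s.
At the end, for the whole second after the job is handed in: The eyepiece is at rest on the tube, screwed home: its rim within 1.8 mm of the collar, square to within 0.08 rad and centred to within the play (z of eyepiece in the frame of tube below 0.0018 m and distance between eyepiece and tube below 0.004 m and angle between the z axis of eyepiece and the z axis of tube, either way round below 0.08 rad and linear speed of eyepiece below 0.01 m/s and angular speed of eyepiece below 0.1 rad/s); the robot touches nothing.
It fails at once if the eyepiece is forced against the instrument with more than 140 N (contact force between eyepiece and lensmeter above 140 N).
It fails at once if a bystander is moved by more than 20 mm (distance of any of spectacles, glasses_case, contact_lens_case from where it was at the start of the episode above 0.02 m).
It also fails if it takes over 58 s, if anything falls off the work surface, if the arm or the gripper's body presses on something with over 40 N, if the wrist force passes 120 N, or if a joint passes its speed limit or range.

ROBOT

A 7-joint arm with a two-finger parallel gripper is mounted at the origin on a cart in front of the work surface, level with it; the furniture and walls round the work are solid. World frame = base frame: x ahead of the robot, y to its left, z up, the work surface at z = 0. Lengths are in m, angles in rad, forces in N, time in s.
With the tool pointing down it reaches from about 0.4 to 0.875 m from the base axis. Payload 6.5 kg.
Tool frame: the origin (TCP) lies midway between the tips of the shut fingers; the grasp point (between the pads) lies 19 mm behind it; z points along the fingers, y is the line along which they close (so a half turn about z gives the same grasp; the last joint's range is limited). The gripper opens to 85 mm and grips with 20 to 120 N. Pads are 22 mm wide; open, the fingers measure 114 mm over their backs; the gripper's body (76 mm by 85 mm) begins 54 mm behind the grasp point. The pads swing forward as they close: fully open they stand 13 mm farther back than shut.
Start: joints at [1.155, 0.536, -0.004, 1.538, 0.003, 1.067, -0.071], TCP at [0.223, -0.611, 0.231] pointing down, gripper open.
Joint ranges: [-2.7, 2.7], [-0.37, 2.16], [-1.27, 1.26], [0.24, 2.4], [-1.31, 4.45], [0.19, 1.91], [-2.76, 2.76]. Speed limits (rad/s): [2.39, 2.39, 3.14, 3.14, 3.14, 3.14, 3.14].

INTERFACE

Orientations are given as a unit quaternion [x, y, z, w].
In Python, from rig import ctrl gives the robot as it stands.
- The arm moves only by the shell command python3 inch.py, which reads ROWS from standard input. ROWS is a JSON list of rows, 1 to 12 of them, each written [[rx, ry, rz], [dx, dy, dz], opening]: a rotation vector rx, ry, rz in units of 0.05 rad, then dx, dy, dz in shares of the most that a row can go, 1 being 62.5 mm, then the finger opening in m; each row shifts and turns the commanded pose from where the row before left it, along the tool's axes as they then stand; what a row does not reach is not made up. A row lasts 1/8 s, in which the tool goes at most 0.0625 m and 0.188 rad, less where a joint would pass 70% of its speed; a pose out of reach is approached as far as the arm can. The fingers move at their own pace and stop on an object; the grip force is fixed at half the most. Time passes only in rows, so rows that do not move let the fingers close. It prints the time, the measured TCP pose, the force, the opening and the grip force at its end. Input that does not fit is refused with a message, and nothing moves.
- ctrl.get_state(): the state, without advancing time (a new reading comes with each control period).
- ctrl.capture(name): name is "scene" or "top" or "wrist"; returns a dict with "frame" (400x640x3 uint8, red, green, blue), "z_map" (400x640 float32, m along the optical axis (not along the pixel's ray), 0 where there is no reading), "vfov" (degrees; the focal length in pixels is half the picture's height over the tangent of half this angle, whatever the lens; pixels are square), "cx", "cy" (the principal point, pixels), "eye" and "attitude" of the camera in the world. Camera axes: x right, y down, z forward; pixel columns grow to the right and rows downward; lengths in m; the calibration is good to about 2 mm. The wrist camera is an equidistant fisheye: a pixel r from the principal point sees the ray r / f radians off the axis. A picture is of the moment at which its call begins.
- ctrl.finish_job(): hands the job in; it is judged then, once.
The state is a dict: "clock": time; "joint_pos": joint angles; "qd": joint speeds; "joint_torque": joint torques, N m; "ee_pos": TCP position; "tool_rot": TCP orientation; "wrist_force": force on the tool from outside, world axes, zero at the start; "wrist_torque": the same for the moment, N m; "finger_gap": finger opening in m; "gripper_force": force on a finger pad.
Only numpy, scipy, OpenCV 4.12 (cv2) and the standard library are available. Lean on these libraries where they do the work, as an engineer would, in place of code of your own. Each camera call takes 0.05 s, during which the arm holds its last target. There are 200 camera calls.

## Working session

There is one attempt and no reset: what is moved stays moved. The work goes in short steps, Python scripts to look and compute and a shell command to move; the robot and the scene stay as the last step left them, time stands still between calls to the robot, and variables do not carry over. Pictures are saved under pics/ and viewed, at most 10 in all, crops included, and the job is handed in when it is done.

```bash
ls; mkdir -p pics; cat > h.py <<'E'
import numpy as np, cv2
from scipy.spatial.transform import Rotation as R
from rig import ctrl
def cloud(c):
    h,w=c["z_map"].shape; f=h/2/np.tan(np.radians(c["vfov"])/2)
    v,u=np.mgrid[:h,:w]; z=c["z_map"]
    p=np.dstack([(u-c["cx"])/f*z,(v-c["cy"])/f*z,z])
    A=np.array(c["attitude"]); 
    M=R.from_quat(A).as_matrix() if A.size==4 else A
    return p@M.T+np.array(c["eye"])
E
python3 - <<'E'
from h import *
for n in("scene","top"):
    c=ctrl.capture(n); cv2.imwrite(f"pics/{n}.png",c["frame"][:,:,::-1]); print(n,c["eye"],c["attitude"],c["vfov"],c["cx"],c["cy"])
    np.savez(f"{n}.npz",P=cloud(c),F=c["frame"],z=c["z_map"])
print(ctrl.get_state())
E
```

```text
inch.py
pics
rig.py
scene [0.0237875  1.08045816 0.61208191] [-0.21028503  0.81258525 -0.52324271  0.1473176 ] 56.08658263101238 324.1171331905327 201.8097089992791
top [0.32411866 0.25251159 1.32573257] [ 0.7089612  -0.69988485  0.07126035 -0.04956998] 46.65647771379051 319.3912599450284 207.12296050766554
{'clock': 0.1, 'joint_pos': array([ 1.15480284,  0.53710307, -0.00441151,  1.53874569,  0.00259158,
        1.06728657, -0.07119206]), 'qd': array([-3.62933023e-04, -2.36476731e-03,  1.46196218e-03, -2.06996882e-03,
       -4.89194158e-04, -1.37695584e-03, -9.31862206e-05]), 'joint_torque': array([ 2.09582329e-03, -5.84566462e+01,  1.05152585e+00, -2.59777379e+01,
        1.25824084e-02,  4.61400981e-03, -1.78923261e-05]), 'ee_pos': array([ 0.22254312, -0.61013   ,  0.2305039 ]), 'tool_rot': array([ 9.84739677e-01,  1.74032117e-01, -1.92512061e-04, -7.44013110e-04]), 'wrist_force': array([ 0.50811337,  0.13639361, -0.12093528]), 'wrist_torque': array([ 0.00010151,  0.039991  , -0.00783506]), 'gripper_force': 0.0, 'finger_gap': 0.08511605252428334}
```

View pics/scene.png

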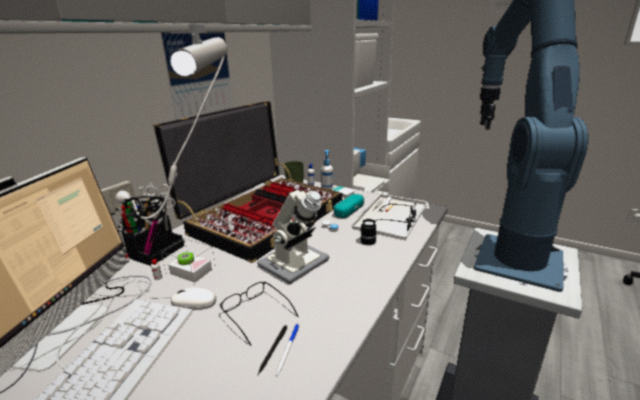

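View pics/top.png

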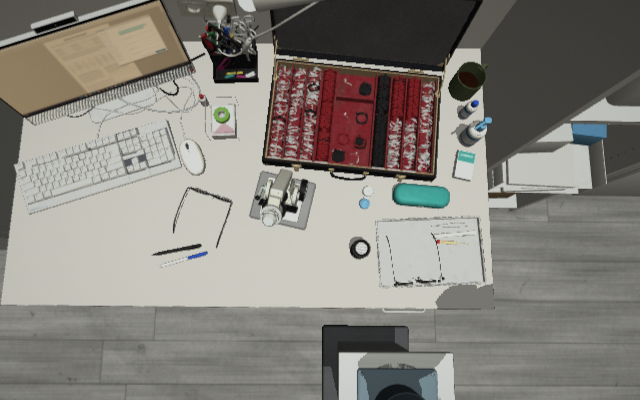

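Top view: eyepiece at (359,247), lensmeter at about (282,198) with its tube end at about (270,212), and the lens case at (366,197). Scene view: eyepiece at (369,232), tube end at about (314,200).

```bash
python3 - <<'E'
from h import *
for n,bx in(("top",(240,160,325,235)),("scene",(255,180,335,285))):
    d=np.load(n+".npz");P=d["P"];F=d["F"]
    x0,y0,x1,y1=bx
    cv2.imwrite(f"pics/{n}_c.png",cv2.resize(F[y0:y1,x0:x1,::-1],None,fx=6 if n=="top" else 5,fy=6 if n=="top" else 5,interpolation=cv2.INTER_CUBIC))
d=np.load("top.npz");P=d["P"];print("desk z",np.median(P[230:260,290:320,2]))
for n,bx in(("top",(340,230,380,265)),("scene",(355,215,382,250))):
    d=np.load(n+".npz");P=d["P"];F=d["F"].astype(int);x0,y0,x1,y1=bx
    p=P[y0:y1,x0:x1].reshape(-1,3);f=F[y0:y1,x0:x1].reshape(-1,3)
    for a,b in((.064,.08),(.035,.053),(.01,.06)):
        q=p[(p[:,2]>a)&(p[:,2]<b)]
        if len(q)>5: 
            A=np.c_[q[:,:2],np.ones(len(q))]; s=np.linalg.lstsq(A,(q[:,:2]**2).sum(1),rcond=None)[0]; cx,cy=s[0]/2,s[1]/2
            print(n,a,len(q),q.min(0).round(4),q.max(0).round(4),"circ",cx.round(4),cy.round(4),np.sqrt(max(0,s[2]+cx*cx+cy*cy)).round(4))
# tube region
for n,bx in(("top",(250,165,320,235)),("scene",(255,180,335,285))):
    d=np.load(n+".npz");P=d["P"];x0,y0,x1,y1=bx
    p=P[y0:y1,x0:x1].reshape(-1,3)
    for a,b in((.004,.03),(.1,.15),(.15,.18),(.18,.2),(.2,.215),(.215,.23),(.23,.25),(.25,.3)):
        q=p[(p[:,2]>a)&(p[:,2]<b)]
        if len(q): print(n,a,len(q),np.percentile(q,2,0).round(3),np.percentile(q,98,0).round(3),q.mean(0).round(3))
E
```

```text
desk z -0.00039844262239741024
top 0.064 138 [0.4065 0.0791 0.0642] [0.4522 0.122  0.0763] circ 0.4302 0.0994 0.0175
top 0.035 24 [0.4045 0.0765 0.0364] [0.4513 0.126  0.0528] circ 0.4304 0.0996 0.0259
top 0.01 142 [0.3905 0.0431 0.0101] [0.4868 0.126  0.06  ] circ 0.4373 0.0794 0.0408
scene 0.064 82 [0.4116 0.0785 0.0641] [0.4541 0.1275 0.0736] circ 0.4317 0.1036 0.0198
scene 0.035 89 [0.4062 0.0177 0.0351] [0.4516 0.1329 0.0527] circ 0.4424 0.0748 0.0524
scene 0.01 290 [ 0.4062 -0.0344  0.01  ] [0.5255 0.1329 0.06  ] circ 0.4641 0.0622 0.0703
top 0.004 1365 [0.489 0.223 0.004] [0.672 0.407 0.028] [0.569 0.308 0.019]
top 0.1 479 [0.52  0.274 0.101] [0.63  0.382 0.146] [0.574 0.317 0.118]
top 0.15 85 [0.544 0.297 0.151] [0.61  0.328 0.179] [0.595 0.31  0.166]
top 0.18 140 [0.499 0.301 0.181] [0.59  0.361 0.2  ] [0.544 0.32  0.192]
top 0.2 76 [0.477 0.304 0.2  ] [0.576 0.35  0.215] [0.544 0.317 0.207]
top 0.215 225 [0.467 0.308 0.215] [0.567 0.36  0.23 ] [0.525 0.327 0.225]
top 0.23 411 [0.468 0.314 0.23 ] [0.555 0.355 0.249] [0.505 0.333 0.238]
top 0.25 22 [0.48 0.33 0.25] [0.495 0.347 0.254] [0.485 0.339 0.251]
scene 0.004 2326 [ 0.497 -0.208  0.006] [0.876 0.411 0.029] [0.629 0.247 0.021]
scene 0.1 676 [0.524 0.288 0.101] [0.625 0.386 0.147] [0.57  0.338 0.119]
scene 0.15 226 [0.492 0.316 0.151] [0.607 0.362 0.179] [0.547 0.34  0.168]
scene 0.18 198 [0.489 0.335 0.18 ] [0.587 0.365 0.2  ] [0.531 0.35  0.19 ]
scene 0.2 174 [0.474 0.329 0.2  ] [0.574 0.365 0.215] [0.515 0.349 0.207]
scene 0.215 186 [0.467 0.333 0.216] [0.561 0.365 0.23 ] [0.511 0.35  0.223]
scene 0.23 219 [0.468 0.32  0.23 ] [0.554 0.362 0.249] [0.499 0.345 0.238]
scene 0.25 5 [0.484 0.339 0.251] [0.489 0.347 0.251] [0.486 0.343 0.251]
```

View pics/top_c.png

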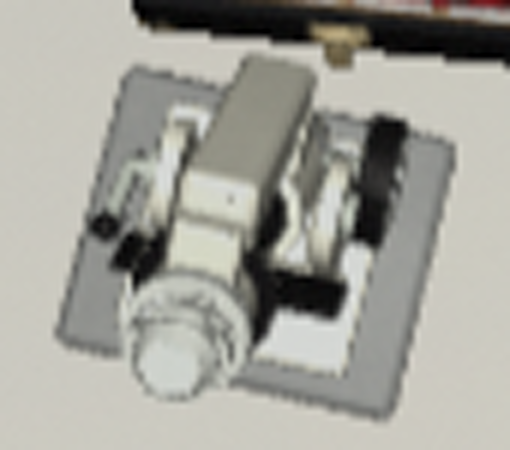

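View pics/scene_c.png

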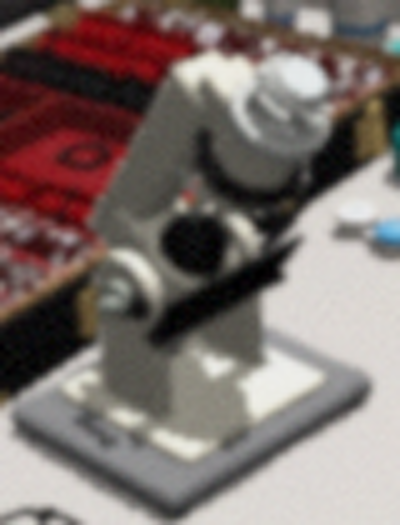

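Crop of top: foot corners at about (261,171), (316,184), (305,230), (250,217) in full-image pixels, nose disc at about (269,220). Crop of scene: nose disc at about (315,194), collar ring around it at about (312,204).

```bash
cat >> h.py <<'E'
def ray(c,u,v,z):
    h=400; f=h/2/np.tan(np.radians(c["vfov"])/2)
    d=R.from_quat(c["attitude"]).apply(np.c_[(np.array(u)-c["cx"])/f,(np.array(v)-c["cy"])/f,np.ones(np.size(u))])
    e=np.array(c["eye"]); return e+d*((z-e[2])/d[:,2])[:,None]
E
python3 - <<'E'
from h import *
c=ctrl.capture("top"); P=cloud(c); F=c["frame"]
m=((P[...,2]>.012)&(P[...,2]<.04)).astype(np.uint8)
reg=np.zeros_like(m); reg[160:240,240:325]=1; reg[:176,275:325]=0
hsv=cv2.cvtColor(F,cv2.COLOR_RGB2HSV)
g=((hsv[...,2]>90)&(hsv[...,2]<180)&(hsv[...,1]<40)).astype(np.uint8)*reg*m
n,l,s,_=cv2.connectedComponentsWithStats(g); 
v,u=np.nonzero(g); print(len(u), np.median(P[g>0][:,2]), np.percentile(P[g>0][:,2],[5,95]))
zt=np.median(P[g>0][:,2])
X=ray(c,u,v,zt)[:,:2]
(cx,cy),(w,h),a=cv2.minAreaRect((X*1000).astype(np.float32)); print("foot",cx,cy,w,h,a)
cand=[np.radians(a+k*90) for k in range(4)]
# the foot's x axis points away (+x)
for y in cand:
    if abs((y+np.pi)%(2*np.pi)-np.pi)<.6: print("yaw",y,"collar",cx/1000-.08*np.cos(y),cy/1000-.08*np.sin(y))
# nose disc
for n in("top","scene"):
    c=ctrl.capture(n);P=cloud(c);H=cv2.cvtColor(c["frame"],cv2.COLOR_RGB2HSV)
    q=P[(P[...,2]>.225)&(P[...,2]<.27)&(P[...,0]>.45)&(P[...,0]<.51)&(P[...,1]>.28)&(P[...,1]<.4)]
    for yaw in(-.5,-.35,-.3,-.25,-.2,-.1):
        ax=np.array([-np.sin(.6109)*np.cos(yaw),-np.sin(.6109)*np.sin(yaw),np.cos(.6109)])
        t=q@ax; k=q[t>np.percentile(t,97)-.004]; print(n,yaw,len(k),t.max().round(4),k.mean(0).round(4),t[t>np.percentile(t,97)-.004].std().round(5))
E
```

```text
974 0.01929957223716372 [0.01418771 0.02579211]
foot 581.568603515625 317.7282409667969 166.783203125 164.9300079345703 77.401611328125
yaw 6.063301944409412 collar 0.5034947718043389 0.3351775046165264
top -0.5 86 0.0595 [0.4774 0.3422 0.245 ] 0.00151
top -0.35 84 0.0153 [0.4767 0.341  0.245 ] 0.00144
top -0.3 85 0.0015 [0.4768 0.3408 0.2451] 0.00146
top -0.25 84 -0.0114 [0.4767 0.3403 0.2452] 0.00146
top -0.2 81 -0.0239 [0.4764 0.3401 0.2451] 0.00146
top -0.1 78 -0.0471 [0.476  0.3391 0.245 ] 0.00147
scene -0.5 61 0.0594 [0.4788 0.3476 0.2449] 0.00133
scene -0.35 59 0.0148 [0.478  0.3462 0.2449] 0.00124
scene -0.3 61 0.0009 [0.478  0.3459 0.2449] 0.00127
scene -0.25 63 -0.0126 [0.4778 0.3457 0.2447] 0.00132
scene -0.2 62 -0.0255 [0.4777 0.3455 0.2447] 0.00131
scene -0.1 58 -0.0489 [0.4772 0.345  0.2446] 0.00132
```

The manual's scale: shifts go in shares of 62.5 mm and turns go in units of 0.05 rad. Converting my numbers, -0.181 rad is -3.62.

```bash
python3 - <<'E'
from h import *
c=ctrl.capture("top")
p=np.array([(125,68),(455,145),(388,418),(58,340)])/6+[240,160]-.5+.5/6
X=ray(c,p[:,0],p[:,1],.0205);print(X.round(4),X.mean(0))
for i in range(4):
    e=X[(i+1)%4]-X[i];print(np.hypot(*e[:2]),np.arctan2(e[1],e[0]))
E
echo '[[[0, 0, -3.62], [0, 0, 0], 0.085], [[0, 0, -3.62], [0, 0, 0], 0.085], [[0, 0, -3.62], [0, 0, 0], 0.085], [[0, 0, -3.62], [0, 0, 0], 0.085], [[0, 0, -3.62], [0, 0, 0], 0.085], [[0, 0, -3.62], [0, 0, 0], 0.085], [[0, 0, -3.62], [0, 0, 0], 0.085], [[0, 0, -3.62], [0, 0, 0], 0.085]]' | python3 inch.py
cat >> h.py <<'E'
def togo(p):
    s=ctrl.get_state(); d=R.from_quat(s["tool_rot"]).inv().apply(np.array(p)-s["ee_pos"]); print("tool delta",d.round(4),"pos",s["ee_pos"].round(4),"j",s["joint_pos"].round(2),"F",s["wrist_force"].round(1),"T",s["wrist_torque"].round(2)); return d
E
python3 -c "
from h import *
togo([.45,-.25,.23]);togo([.431,.101,.23])"
```

```text
[[0.6533 0.3847 0.0205]
 [0.6181 0.2256 0.0205]
 [0.4857 0.2557 0.0205]
 [0.5206 0.4121 0.0205]] [0.56944308 0.31953157 0.0205    ]
0.16294428215088572 -1.7882164141580872
0.13578376825216248 2.918176446636256
0.16020297359201213 1.3513006736440538
0.13546252941394757 -0.2031907070751225
clock: 1.3
ee_pos: [0.2226, -0.6106, 0.2312]
tool_rot: [0.62, 0.784, -0.0, -0.0]
wrist_force: [0.1, 0.1, 0.5]
finger_gap: 0.0851
gripper_force: 0.0
tool delta [0.2984 0.3045 0.0012] pos [ 0.2226 -0.6106  0.2312] j [ 1.37  0.56 -0.33  1.52  0.19  1.09  1.24] F [0.1 0.1 0.5] T [ 0.03 -0.07 -0.03]
tool delta [0.6443 0.367  0.0012] pos [ 0.2226 -0.6106  0.2312] j [ 1.37  0.56 -0.33  1.52  0.19  1.09  1.24] F [0.1 0.1 0.5] T [ 0.03 -0.07 -0.03]
```

Scaled: 0.0435 m is 0.696, 0.043 m is 0.688.

```bash
echo '[[[0, 0, 0], [0.688, 0.696, 0], 0.085], [[0, 0, 0], [0.688, 0.696, 0], 0.085], [[0, 0, 0], [0.688, 0.696, 0], 0.085], [[0, 0, 0], [0.688, 0.696, 0], 0.085], [[0, 0, 0], [0.688, 0.696, 0], 0.085], [[0, 0, 0], [0.688, 0.696, 0], 0.085], [[0, 0, 0], [0.688, 0.696, 0], 0.085]]' | python3 inch.py
echo '[[[0, 0, 0], [0.8, 0.144, 0], 0.085], [[0, 0, 0], [0.8, 0.144, 0], 0.085], [[0, 0, 0], [0.8, 0.144, 0], 0.085], [[0, 0, 0], [0.8, 0.144, 0], 0.085], [[0, 0, 0], [0.8, 0.144, 0], 0.085], [[0, 0, 0], [0.8, 0.144, 0], 0.085], [[0, 0, 0], [0.8, 0.144, 0], 0.085], [[0, 0, 0], [0, 0, 0], 0.085]]' | python3 inch.py
python3 - <<'E'
from h import *
togo([.431,.101,.23])
c=ctrl.capture("wrist"); cv2.imwrite("pics/w1.png",c["frame"][:,:,::-1]); print(c["vfov"],c["cx"],c["cy"],c["eye"],c["attitude"])
E
```

```text
clock: 2.17
ee_pos: [0.4525, -0.2473, 0.2316]
tool_rot: [0.623, 0.783, -0.0, 0.0]
wrist_force: [1.9, -0.1, -0.4]
finger_gap: 0.0851
gripper_force: 0.0
clock: 3.18
ee_pos: [0.4339, 0.1106, 0.2318]
tool_rot: [0.62, 0.785, 0.001, -0.0]
wrist_force: [-0.1, -1.2, 0.3]
finger_gap: 0.0852
gripper_force: 0.0
tool delta [-0.0086 -0.005   0.0018] pos [0.4339 0.1106 0.2318] j [ 0.27  0.26 -0.7   2.02  0.21  0.93 -0.31] F [-0.1 -1.2  0.3] T [-0.04 -0.   -0.01]
65.70646984690485 312.3102143414179 200.91525792773743 [0.4147086  0.18900912 0.37330634] [0.98059442 0.11553697 0.0194229  0.15718951]
```

View pics/w1.png

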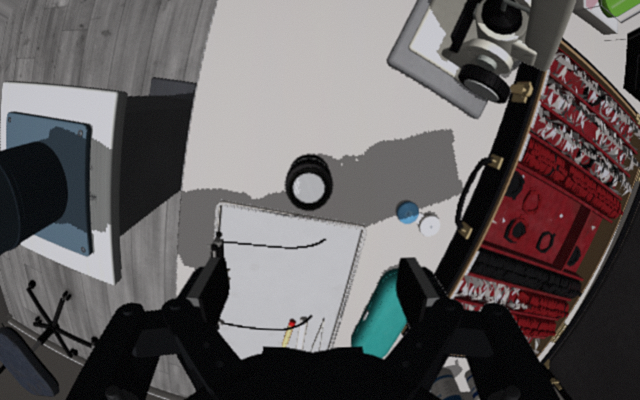

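Wrist view: eyepiece seen from above with its pale eyecup lens at (310,187), the lens case at (408,212)/(429,225), clear of the fingers, and the lensmeter top right.

```bash
cat >> h.py <<'E'
def wcloud(c):
    h,w=c["z_map"].shape; f=h/2/np.tan(np.radians(c["vfov"])/2)
    v,u=np.mgrid[:h,:w]; a=u-c["cx"]; b=v-c["cy"]; r=np.hypot(a,b)+1e-9; t=np.tan(np.minimum(r/f,1.5))/r; z=c["z_map"]
    return np.dstack([a*t*z,b*t*z,z])@R.from_quat(c["attitude"]).as_matrix().T+np.array(c["eye"])
def circ(q):
    A=np.c_[q[:,:2],np.ones(len(q))]; s=np.linalg.lstsq(A,(q[:,:2]**2).sum(1),rcond=None)[0]; return s[0]/2,s[1]/2,np.sqrt(s[2]+(s[0]**2+s[1]**2)/4)
E
python3 - <<'E'
from h import *
c=ctrl.capture("wrist");P=wcloud(c);F=c["frame"]
print("desk",np.median(P[100:130,240:280,2]))
s=P[150:215,280:340].reshape(-1,3)
for a,b in((.062,.085),(.036,.054)):
    q=s[(s[:,2]>a)&(s[:,2]<b)]; print(len(q),np.median(q[:,2]),q.min(0).round(4),q.max(0).round(4),((q.min(0)+q.max(0))/2).round(4))
g=(cv2.cvtColor(F,cv2.COLOR_RGB2GRAY)>130).astype(np.uint8)[165:210,290:330]
q=P[165:210,290:330][(g>0)&(P[165:210,290:330,2]>.03)]; print("disc",len(q),q.mean(0),q.min(0),q.max(0))
E
```

```text
desk -0.0012416457619112975
1254 0.06566249193460064 [0.4094 0.0806 0.062 ] [0.4534 0.1251 0.0731] [0.4314 0.1028 0.0676]
166 0.048936313300276674 [0.4059 0.1017 0.0361] [0.457  0.1296 0.0539] [0.4314 0.1156 0.045 ]
disc 708 [0.43149473 0.10306536 0.06336401] [0.41528804 0.08703258 0.06028573] [0.44745231 0.18662357 0.37285377]
```

Scaled: 0.04 m is 0.64, -0.0074 m is -0.1184.

```bash
echo '[[[0, 0, 0], [-0.1184, -0.08, 0.64], 0.085], [[0, 0, 0], [0, 0, 0.64], 0.085], [[0, 0, 0], [0, 0, 0.64], 0.085], [[0, 0, 0], [0, 0, 0], 0.085], [[0, 0, 0], [0, 0, 0], 0.085]]' | python3 inch.py
python3 -c "
from h import *
togo([.4314,.1026,.021])"
```

```text
clock: 3.9
ee_pos: [0.432, 0.0975, 0.1124]
tool_rot: [0.623, 0.782, 0.0, 0.001]
wrist_force: [0.7, -0.6, 0.9]
finger_gap: 0.0849
gripper_force: 0.0
tool delta [0.0051 0.0005 0.0914] pos [0.432  0.0975 0.1124] j [ 0.17  0.45 -0.6   2.13  0.41  0.67 -0.47] F [ 0.7 -0.6  0.9] T [-0.   -0.02  0.01]
```

```bash
echo '[[[0, 0, 0], [0.08, 0, 0.48], 0.085], [[0, 0, 0], [0, 0, 0.48], 0.085], [[0, 0, 0], [0, 0, 0.48], 0.085], [[0, 0, 0], [0, 0, 0], 0.085], [[0, 0, 0], [0, 0, 0], 0.085]]' | python3 inch.py
python3 -c "
from h import *
togo([.4314,.1026,.021])"
```

```text
clock: 4.53
ee_pos: [0.4314, 0.1031, 0.0229]
tool_rot: [0.623, 0.783, 0.001, 0.001]
wrist_force: [-0.2, -0.5, 0.1]
finger_gap: 0.0854
gripper_force: 0.0
tool delta [-0.0005 -0.0001  0.0019] pos [0.4314 0.1031 0.0229] j [ 0.04  0.62 -0.45  2.16  0.58  0.48 -0.64] F [-0.2 -0.5  0.1] T [0.02 0.04 0.04]
```

Good. Close and lift.

```bash
echo '[[[0, 0, 0], [0, 0, 0.032], 0.04], [[0, 0, 0], [0, 0, 0], 0.04], [[0, 0, 0], [0, 0, 0], 0.04], [[0, 0, 0], [0, 0, 0], 0.04], [[0, 0, 0], [0, 0, 0], 0.04], [[0, 0, 0], [0, 0, 0], 0.04], [[0, 0, 0], [0, 0, 0], 0.04], [[0, 0, 0], [0, 0, 0], 0.04]]' | python3 inch.py
echo '[[[0, 0, 0], [0, 0, -0.64], 0.04], [[0, 0, 0], [0, 0, -0.8], 0.04], [[0, 0, 0], [0, 0, -0.8], 0.04], [[0, 0, 0], [0, 0, -0.8], 0.04], [[0, 0, 0], [0, 0, -0.8], 0.04], [[0, 0, 0], [0, 0, -0.48], 0.04], [[0, 0, 0], [0, 0, 0], 0.04]]' | python3 inch.py
python3 - <<'E'
from h import *
togo([.43,.1,.3])
yaw=-.216
ax=np.array([-np.sin(.6109)*np.cos(yaw),-np.sin(.6109)*np.sin(yaw),np.cos(.6109)])
Rt=R.from_quat(ctrl.get_state()["tool_rot"])
# smallest rotation taking tool z to -ax
z=Rt.inv().apply(-ax); v=np.cross([0,0,1],z); print("rotvec",v/np.linalg.norm(v)*np.arccos(z[2]),ax)
E
```

```text
clock: 5.52
ee_pos: [0.4308, 0.103, 0.0204]
tool_rot: [0.622, 0.783, 0.0, 0.001]
wrist_force: [-1.2, -1.2, 10.9]
finger_gap: 0.0501
gripper_force: 60.4
clock: 6.4
ee_pos: [0.4309, 0.1031, 0.2912]
tool_rot: [0.623, 0.783, 0.001, 0.002]
wrist_force: [0.2, -0.5, -2.2]
finger_gap: 0.0499
gripper_force: 63.7
tool delta [-0.0029 -0.0016 -0.0088] pos [0.4309 0.1031 0.2912] j [ 0.35  0.17 -0.76  1.96  0.14  1.06 -0.24] F [ 0.2 -0.5 -2.2] T [0.01 0.05 0.03]
rotvec [-0.54786463 -0.2604754   0.        ] [-0.5602758   0.12293747  0.81913211]
```

Scaled: -0.03 m is -0.48, -0.137 rad is -2.74.

```bash
echo '[[[0, 0, 0], [0, 0, -0.48], 0.04], [[-2.74, -1.3, 0], [0, 0, 0], 0.04], [[-2.74, -1.3, 0], [0, 0, 0], 0.04], [[-2.74, -1.3, 0], [0, 0, 0], 0.04], [[-2.74, -1.3, 0], [0, 0, 0], 0.04], [[0, 0, 0], [0, 0, 0], 0.04]]' | python3 inch.py
python3 - <<'E'
from h import *
togo([.436,.350,.312])
yaw=-.216
ax=np.array([-np.sin(.6109)*np.cos(yaw),-np.sin(.6109)*np.sin(yaw),np.cos(.6109)])
print(R.from_quat(ctrl.get_state()["tool_rot"]).inv().apply(-ax))
E
```

```text
clock: 7.15
ee_pos: [0.4269, 0.1017, 0.3165]
tool_rot: [0.593, 0.748, 0.129, 0.268]
wrist_force: [0.1, -0.5, -2.1]
finger_gap: 0.0499
gripper_force: 63.7
tool delta [ 0.2372  0.0705 -0.0223] pos [0.4269 0.1017 0.3165] j [ 0.4  -0.21 -0.93  2.31  0.46  0.56 -0.66] F [ 0.1 -0.5 -2.1] T [ 0.21  0.8  -0.04]
[-1.01829681e-04  8.21090719e-03  9.99966285e-01]
```

Scaled: 0.04 m is 0.64, 0.037 m is 0.592.

```bash
echo '[[[0, 0, 0], [0.64, 0.192, -0.064], 0.04], [[0, 0, 0], [0.64, 0.192, -0.064], 0.04], [[0, 0, 0], [0.64, 0.192, -0.064], 0.04], [[0, 0, 0], [0.64, 0.192, -0.064], 0.04], [[0, 0, 0], [0.64, 0.192, -0.064], 0.04], [[0, 0, 0], [0.592, 0.176, -0.048], 0.04], [[0, 0, 0], [0, 0, 0], 0.04]]' | python3 inch.py
python3 - <<'E'
from h import *
togo([.436,.350,.312])
yaw=-.216
ax=np.array([-np.sin(.6109)*np.cos(yaw),-np.sin(.6109)*np.sin(yaw),np.cos(.6109)])
print(R.from_quat(ctrl.get_state()["tool_rot"]).inv().apply(-ax))
c=ctrl.capture("wrist"); cv2.imwrite("pics/w2.png",c["frame"][:,:,::-1]); np.savez("w2.npz",P=wcloud(c),F=c["frame"])
E
```

```text
clock: 8.02
ee_pos: [0.4388, 0.3539, 0.3145]
tool_rot: [0.594, 0.749, 0.129, 0.265]
wrist_force: [1.3, -0.8, -2.1]
finger_gap: 0.0502
gripper_force: 63.6
tool delta [-0.0027 -0.0046  0.001 ] pos [0.4388 0.3539 0.3145] j [-0.15  0.43 -1.17  1.93  1.07  1.25 -1.53] F [ 1.3 -0.8 -2.1] T [ 0.19  0.78 -0.03]
[-0.00515219  0.01107246  0.99992543]
```

View pics/w2.png

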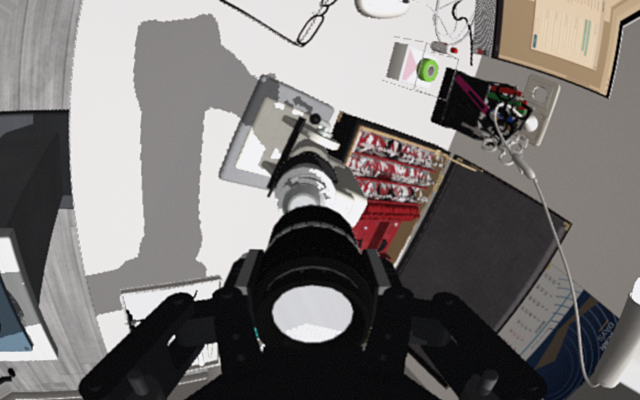

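Wrist view: eyepiece held square in the fingers, lens at (313,313); pale neck behind it at (305,192), roughly in line.

```bash
cat > fit.py <<'E'
from h import *
from scipy.optimize import least_squares
yaw=-.216
ax=np.array([-np.sin(.6109)*np.cos(yaw),-np.sin(.6109)*np.sin(yaw),np.cos(.6109)])
e1=np.array([-np.sin(yaw),np.cos(yaw),0]); e2=np.cross(ax,e1)
C0=np.array([.4925,.3375,.22])
if __name__=="__main__":
    print("e2",e2)
    for n in("top","scene","w2"):
        d=np.load(n+".npz");q=(d["P"].reshape(-1,3)-C0)@np.c_[e1,e2,ax]
        q=q[(np.hypot(q[:,0],q[:,1])<.034)&(q[:,2]>-.01)&(q[:,2]<.036)]
        print(n,len(q), "hist",np.histogram(q[:,2],np.arange(-.01,.037,.004))[0])
        t=q[(q[:,2]>.0275)&(q[:,2]<.0335)&(np.hypot(q[:,0],q[:,1])<.018)]; 
        if len(t): print("  tip",len(t),np.percentile(t,[3,50,97],0).round(4).tolist(),"mid",((np.percentile(t,3,0)+np.percentile(t,97,0))/2).round(4))
        w=q[(q[:,2]>.005)&(q[:,2]<.021)]
        if len(w): print("  thread e1",np.percentile(w[:,:2],[2,98],0).round(4).tolist())
        w=q[(q[:,2]>-.003)&(q[:,2]<.003)]
        if len(w): print("  collar e1",np.percentile(w[:,:2],[2,98],0).round(4).tolist())
E
python3 fit.py
```

```text
e2 [-0.80009757  0.17555991 -0.57360491]
top 412 hist [27 34 75 14 15 18 35 44 39 68 39]
  tip 90 [[-0.014, -0.0131, 0.0276], [-0.0008, -0.0019, 0.0296], [0.0108, 0.0102, 0.0328]] mid [-0.0016 -0.0014  0.0302]
  thread e1 [[-0.0212, -0.0213], [0.0193, 0.0206]]
  collar e1 [[-0.0253, -0.0265], [0.0247, 0.0123]]
scene 351 hist [26 39 64 17 19 13 28 47 29 49 20]
  tip 59 [[-0.0058, -0.012, 0.0277], [0.0043, -0.001, 0.0294], [0.0151, 0.0112, 0.0315]] mid [ 0.0047 -0.0004  0.0296]
  thread e1 [[-0.0055, -0.0208], [0.0239, 0.02]]
  collar e1 [[-0.0136, -0.0244], [0.0282, 0.0243]]
w2 2192 hist [ 67 181 516  54 116  36 278 225 252 446  21]
  tip 374 [[-0.0013, -0.0071, 0.0276], [0.009, 0.0048, 0.0289], [0.0152, 0.0123, 0.0303]] mid [0.0069 0.0026 0.029 ]
  thread e1 [[-0.0083, -0.0177], [0.024, 0.0209]]
  collar e1 [[-0.0171, -0.0242], [0.0281, 0.0253]]
```

```bash
sed -i 's/^C0=.*/C0=np.array([.4925,.3375,.22])\nC=C0+.0023*e1/' fit.py; cat >> fit.py <<'E'
def st(target=None):
    s=ctrl.get_state(); Rt=R.from_quat(s["tool_rot"]); p=s["ee_pos"]+Rt.apply([0,0,.0205])
    q=(p-C)@np.c_[e1,e2,ax]; t=Rt.inv().apply(-ax); F=s["wrist_force"]@np.c_[e1,e2,ax]; x=Rt.apply([1,0,0])
    print("t%.2f rim mm"%s["clock"],(q*1000).round(2),"tilt",t[:2].round(4),"F",F.round(1),"T",(s["wrist_torque"]@np.c_[e1,e2,ax]).round(2),"j",s["joint_pos"].round(2),"ang",np.degrees(np.arctan2(x@e2,x@e1)).round(1),"gap",round(s["finger_gap"],4))
    if target is not None: print("delta",Rt.inv().apply(C+ax*target-p).round(4))
E
echo '[[[-0.22, -0.1, 0], [0, 0, 0], 0.04], [[0, 0, 0], [0, 0, 0], 0.04]]' | python3 inch.py
python3 -c "
from fit import *
st(.04)"
```

```text
clock: 8.32
ee_pos: [0.4399, 0.3497, 0.3166]
tool_rot: [0.593, 0.745, 0.133, 0.274]
wrist_force: [0.3, 0.1, -1.8]
finger_gap: 0.0499
gripper_force: 63.6
t8.32 rim mm [ -1.68 -11.32  89.63] tilt [ 0.0053 -0.0064] F [ 0.1  0.9 -1.6] T [ 0.85 -0.06 -0.02] j [-0.15  0.42 -1.17  1.94  1.09  1.26 -1.54] ang 25.4 gap 0.0499
delta [ 0.0066 -0.0098  0.0495]
```

```bash
echo '[[[0.12, 0.1, 0], [0.1056, -0.1568, 0.16], 0.04], [[0, 0, 0], [0, 0, 0.32], 0.04], [[0, 0, 0], [0, 0, 0.304], 0.04], [[0, 0, 0], [0, 0, 0], 0.04], [[0, 0, 0], [0, 0, 0], 0.04]]' | python3 inch.py
python3 -c "
from fit import *
st(.04)"
```

```text
clock: 8.95
ee_pos: [0.4579, 0.3493, 0.2701]
tool_rot: [0.593, 0.747, 0.134, 0.269]
wrist_force: [0.1, 0.6, -1.9]
finger_gap: 0.05
gripper_force: 63.6
t8.95 rim mm [ 1.9   1.02 41.43] tilt [-0.0025 -0.001 ] F [ 0.6  1.1 -1.5] T [ 0.81 -0.02 -0.04] j [-0.18  0.5  -1.11  1.97  1.18  1.21 -1.61] ang 25.4 gap 0.05
delta [-0.0022  0.0001  0.0014]
```

Scaled: 0.005 m is 0.08, 0.004 m is 0.064.

```bash
echo '[[[0, 0, 0], [-0.032, 0, 0.08], 0.04], [[0, 0, 0], [0, 0, 0.08], 0.04], [[0, 0, 0], [0, 0, 0.064], 0.04], [[0, 0, 0], [0, 0, 0], 0.04], [[0, 0, 0], [0, 0, 0], 0.04]]' | python3 inch.py
python3 - <<'E'
from fit import *
st(.02)
a=ctrl.capture("wrist")["frame"][130:330,210:410]; b=ctrl.capture("scene")["frame"][150:220,275:345]
cv2.imwrite("pics/w3.png",np.hstack([cv2.resize(x,(400,400),interpolation=cv2.INTER_CUBIC) for x in(a,b)])[:,:,::-1])
E
```

```text
clock: 9.57
ee_pos: [0.4662, 0.3455, 0.259]
tool_rot: [0.593, 0.747, 0.133, 0.27]
wrist_force: [-0.4, 0.8, -2.4]
finger_gap: 0.0502
gripper_force: 63.6
t9.57 rim mm [-0.05  0.05 27.19] tilt [-0.0021 -0.0011] F [ 0.7  1.8 -1.6] T [ 0.86 -0.   -0.03] j [-0.18  0.52 -1.1   1.97  1.2   1.2  -1.62] ang 25.4 gap 0.0502
delta [0.     0.0001 0.0072]
```

View pics/w3.png

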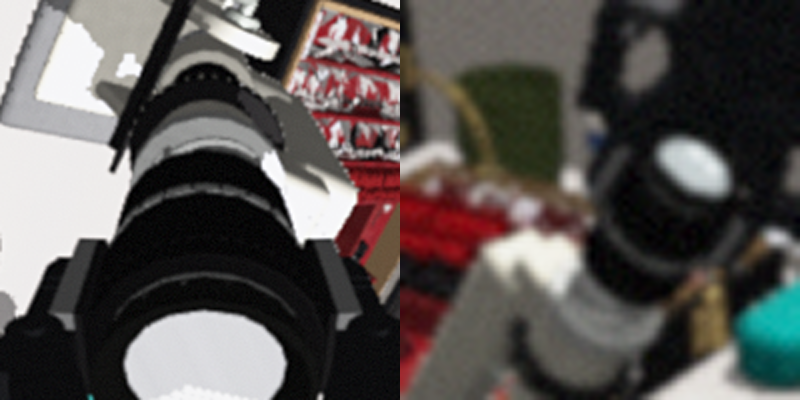

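Wrist and scene crops: the eyepiece sits coaxial over the neck, its skirt just above the pale thread, no visible tilt.

```bash
echo '[[[0, 0, 0], [0, 0, 0.048], 0.04], [[0, 0, 0], [0, 0, 0.048], 0.04], [[0, 0, 0], [0, 0, 0], 0.04], [[0, 0, 0], [0, 0, 0], 0.04]]' | python3 inch.py
python3 -c "
from fit import *
st(.015)"
echo '[[[0, 0, 0], [0, 0, 0.032], 0.04], [[0, 0, 0], [0, 0, 0.032], 0.04], [[0, 0, 0], [0, 0, 0], 0.04]]' | python3 inch.py
python3 -c "
from fit import *
st(.015)"
```

```text
clock: 10.18
ee_pos: [0.4696, 0.3447, 0.2541]
tool_rot: [0.593, 0.747, 0.133, 0.27]
wrist_force: [-0.6, 0.2, -2.3]
finger_gap: 0.0498
gripper_force: 63.6
t10.18 rim mm [-1.700e-01  1.000e-02  2.108e+01] tilt [-0.0018 -0.001 ] F [ 0.1  1.8 -1.5] T [0.82 0.   0.01] j [-0.18  0.53 -1.09  1.98  1.21  1.19 -1.63] ang 25.4 gap 0.0498
delta [0.0001 0.0001 0.0061]
clock: 10.55
ee_pos: [0.4712, 0.3447, 0.2518]
tool_rot: [0.593, 0.747, 0.134, 0.27]
wrist_force: [-6.7, -3.0, 6.3]
finger_gap: 0.0497
gripper_force: 65.0
t10.55 rim mm [ 0.2   0.02 18.3 ] tilt [-0.0018 -0.0022] F [-4.3  1.2  8.6] T [ 0.74  0.77 -0.01] j [-0.18  0.53 -1.09  1.98  1.22  1.19 -1.63] ang 25.4 gap 0.0497
delta [-0.0002 -0.0001  0.0033]
```

Scaled: 0.0005 m is 0.008, -0.09 rad is -1.8.

```bash
echo '[[[0, 0, -1.8], [0, 0, 0.008], 0.04], [[0, 0, -1.8], [0, 0, 0], 0.04], [[0, 0, -1.8], [0, 0, 0], 0.04], [[0, 0, 0], [0, 0, 0], 0.04]]' | python3 inch.py
python3 -c "
from fit import *
st(.015)"
```

```text
clock: 11.05
ee_pos: [0.4722, 0.344, 0.2502]
tool_rot: [0.488, 0.819, 0.096, 0.285]
wrist_force: [-0.5, 0.7, -1.7]
finger_gap: 0.0499
gripper_force: 63.8
t11.05 rim mm [-0.24  0.02 16.41] tilt [-0.0015 -0.0013] F [ 0.5  1.5 -1. ] T [ 0.81 -0.    0.03] j [-0.16  0.54 -1.11  1.98  1.23  1.21 -1.36] ang 40.8 gap 0.0499
delta [0.0002 0.0002 0.0014]
```

```bash
echo '[[[0, 0, 0], [0, 0, 0.024], 0.04], [[0, 0, 0], [0, 0, 0.016], 0.04], [[0, 0, 0], [0, 0, 0], 0.04]]' | python3 inch.py
python3 -c "
from fit import *
st(.015)"
```

```text
clock: 11.42
ee_pos: [0.4735, 0.3439, 0.2485]
tool_rot: [0.488, 0.82, 0.096, 0.285]
wrist_force: [-0.7, -0.3, 1.6]
finger_gap: 0.05
gripper_force: 64.0
t11.43 rim mm [-0.07 -0.02 14.34] tilt [-0.0014 -0.0018] F [-0.5 -0.4  1.6] T [ 0.79  0.29 -0.  ] j [-0.16  0.55 -1.1   1.98  1.24  1.2  -1.37] ang 40.8 gap 0.05
delta [ 0.0001  0.     -0.0007]
```

Scaled: 0.001 m is 0.016, -0.09 rad is -1.8.

```bash
echo '[[[0, 0, -1], [0, 0, 0.016], 0.04], [[0, 0, -1.8], [0, 0, 0], 0.04], [[0, 0, -1.8], [0, 0, 0], 0.04], [[0, 0, -1.8], [0, 0, 0], 0.04], [[0, 0, 0], [0, 0, 0], 0.04]]' | python3 inch.py
python3 -c "
from fit import *
st(.015)"
```

```text
clock: 12.05
ee_pos: [0.4735, 0.3448, 0.2483]
tool_rot: [0.35, 0.887, 0.05, 0.297]
wrist_force: [-4.9, 0.7, 3.6]
finger_gap: 0.0502
gripper_force: 64.5
t12.05 rim mm [ 0.88  0.24 14.17] tilt [-0.0018 -0.0038] F [-0.3  2.   5.8] T [0.8  0.18 0.12] j [-0.15  0.56 -1.13  1.98  1.25  1.22 -1.05] ang 59.3 gap 0.0502
delta [-0.0007 -0.0006 -0.0008]
```

Scaled: 0.0003 m is 0.0048, -0.09 rad is -1.8.

```bash
echo '[[[0, 0, -1.8], [0, 0, 0.0048], 0.04], [[0, 0, -1.8], [0, 0, 0], 0.04], [[0, 0, -1.8], [0, 0, 0], 0.04], [[0, 0, 0], [0, 0, 0], 0.04]]' | python3 inch.py
python3 -c "
from fit import *
st(.015)"
```

```text
clock: 12.55
ee_pos: [0.4735, 0.3447, 0.2481]
tool_rot: [0.227, 0.926, 0.009, 0.301]
wrist_force: [-6.8, -0.5, 5.8]
finger_gap: 0.05
gripper_force: 64.8
t12.55 rim mm [ 0.77  0.33 14.02] tilt [-0.0006 -0.004 ] F [-1.9  2.   8.5] T [0.85 0.46 0.08] j [-0.14  0.58 -1.15  1.98  1.26  1.23 -0.78] ang 74.7 gap 0.05
delta [-0.0005 -0.0007 -0.001 ]
```

```bash
echo '[[[0, 0, -1.8], [0, 0, 0], 0.04], [[0, 0, -1.8], [0, 0, 0], 0.04], [[0, 0, -1.8], [0, 0, 0], 0.04], [[0, 0, 0], [0, 0, 0], 0.04]]' | python3 inch.py
python3 -c "
from fit import *
st(.015)"
echo '[[[0, 0, -1.8], [0, 0, 0], 0.04], [[0, 0, -1.8], [0, 0, 0], 0.04], [[0, 0, 0], [0, 0, 0], 0.04]]' | python3 inch.py
python3 -c "
from fit import *
st(.015)"
```

```text
clock: 13.05
ee_pos: [0.474, 0.3444, 0.2477]
tool_rot: [0.101, 0.948, -0.031, 0.299]
wrist_force: [-4.6, -0.2, 5.2]
finger_gap: 0.0497
gripper_force: 64.3
t13.05 rim mm [ 0.55  0.16 13.42] tilt [ 0.0003 -0.0036] F [-1.2  0.7  6.8] T [0.83 0.24 0.22] j [-0.13  0.59 -1.16  1.98  1.27  1.25 -0.52] ang 90.1 gap 0.0497
delta [-0.0002 -0.0005 -0.0016]
clock: 13.42
ee_pos: [0.4747, 0.3432, 0.2469]
tool_rot: [0.017, 0.954, -0.058, 0.295]
wrist_force: [-0.2, 0.2, -1.2]
finger_gap: 0.0501
gripper_force: 63.8
t13.43 rim mm [-0.49 -0.2  12.25] tilt [ 0.0002 -0.0014] F [ 0.2  0.8 -0.9] T [ 0.8  -0.05  0.02] j [-0.12  0.59 -1.17  1.98  1.28  1.25 -0.34] ang 100.3 gap 0.0501
delta [ 0.0001  0.0005 -0.0028]
```

The force has gone to zero: the lugs are over the gaps. Lower it.

Scaled: 0.001 m is 0.016.

```bash
echo '[[[0, 0, 0], [0, 0, 0.016], 0.04], [[0, 0, 0], [0, 0, 0.016], 0.04], [[0, 0, 0], [0, 0, 0], 0.04]]' | python3 inch.py
python3 -c "
from fit import *
st(.006)"
```

```text
clock: 13.8
ee_pos: [0.4755, 0.3433, 0.2455]
tool_rot: [0.016, 0.954, -0.058, 0.295]
wrist_force: [-0.5, 0.0, -1.9]
finger_gap: 0.0502
gripper_force: 63.8
t13.80 rim mm [-2.300e-01 -1.000e-02  1.063e+01] tilt [ 0.0004 -0.0019] F [-0.1  1.4 -1.3] T [ 0.81  0.02 -0.03] j [-0.13  0.6  -1.17  1.98  1.28  1.25 -0.34] ang 100.4 gap 0.0502
delta [-0.      0.0002  0.0046]
```

Scaled: 0.0015 m is 0.024.

```bash
echo '[[[0, 0, 0], [0, 0, 0.024], 0.04], [[0, 0, 0], [0, 0, 0.024], 0.04], [[0, 0, 0], [0, 0, 0.024], 0.04], [[0, 0, 0], [0, 0, 0], 0.04]]' | python3 inch.py
python3 -c "
from fit import *
st(.006)"
```

```text
clock: 14.3
ee_pos: [0.478, 0.3428, 0.2418]
tool_rot: [0.016, 0.954, -0.059, 0.295]
wrist_force: [-0.5, -0.3, -2.1]
finger_gap: 0.0498
gripper_force: 63.8
t14.30 rim mm [-0.2   0.04  6.14] tilt [ 0.0004 -0.0019] F [-0.4  1.6 -1.5] T [ 0.82 -0.   -0.01] j [-0.13  0.6  -1.16  1.98  1.29  1.25 -0.34] ang 100.4 gap 0.0498
delta [-0.0001  0.0002  0.0001]
```

Scaled: 0.001 m is 0.016, 0.0007 m is 0.0112.

```bash
echo '[[[0, 0, 0], [0, 0, 0.016], 0.04], [[0, 0, 0], [0, 0, 0.0112], 0.04], [[0, 0, 0], [0, 0, 0], 0.04], [[0, 0, 0], [0, 0, 0], 0.04]]' | python3 inch.py
python3 -c "
from fit import *
st(.006)"
```

```text
clock: 14.8
ee_pos: [0.4786, 0.343, 0.241]
tool_rot: [0.016, 0.953, -0.058, 0.295]
wrist_force: [-4.8, -1.2, 5.0]
finger_gap: 0.0495
gripper_force: 64.3
t14.80 rim mm [0.1  0.04 5.2 ] tilt [ 0.0011 -0.0024] F [-2.2  0.8  6.6] T [0.81 0.58 0.03] j [-0.13  0.6  -1.16  1.98  1.29  1.25 -0.35] ang 100.5 gap 0.0495
delta [-0.     -0.0001 -0.0008]
```

Seated at the thread start (milestone depth). Now clockwise, sinking 0.57 mm per 0.1 rad.

```bash
echo '[[[0, 0, 2], [0, 0, 0.008], 0.04], [[0, 0, 2], [0, 0, 0.0096], 0.04], [[0, 0, 2], [0, 0, 0.0096], 0.04], [[0, 0, 2], [0, 0, 0.0096], 0.04], [[0, 0, 0], [0, 0, 0], 0.04]]' | python3 inch.py
python3 -c "
from fit import *
st(.0)"
```

```text
clock: 15.42
ee_pos: [0.4802, 0.3433, 0.2393]
tool_rot: [0.204, 0.931, 0.002, 0.301]
wrist_force: [-3.7, 0.9, 4.1]
finger_gap: 0.0501
gripper_force: 64.2
t15.43 rim mm [ 0.83 -0.24  2.92] tilt [-0.0002 -0.0041] F [0.1 0.8 5.5] T [ 0.63 -0.09 -0.13] j [-0.14  0.59 -1.13  1.98  1.28  1.22 -0.74] ang 77.6 gap 0.0501
delta [ 0.0001 -0.0009  0.0029]
```

Scaled: 0.0006 m is 0.0096, 0.1 rad is 2.

```bash
echo '[[[0, 0, 2], [0, 0, 0.0096], 0.04], [[0, 0, 2], [0, 0, 0.0096], 0.04], [[0, 0, 2], [0, 0, 0.0096], 0.04], [[0, 0, 2], [0, 0, 0.0096], 0.04], [[0, 0, 0], [0, 0, 0], 0.04]]' | python3 inch.py
python3 -c "
from fit import *
st(.0)"
```

```text
clock: 16.05
ee_pos: [0.4813, 0.3431, 0.2372]
tool_rot: [0.384, 0.873, 0.062, 0.294]
wrist_force: [-4.4, 1.6, 4.6]
finger_gap: 0.0501
gripper_force: 64.4
t16.05 rim mm [0.85 0.06 0.55] tilt [-0.0022 -0.0034] F [0.6 1.2 6.5] T [ 0.68 -0.17 -0.16] j [-0.16  0.58 -1.1   1.98  1.27  1.2  -1.14] ang 54.8 gap 0.0501
delta [-0.0005 -0.0007  0.0005]
```

```bash
echo '[[[0, 0, 2], [0, 0, 0.0096], 0.04], [[0, 0, 2], [0, 0, 0.008], 0.04], [[0, 0, 0], [0, 0, 0], 0.04]]' | python3 inch.py
python3 -c "
from fit import *
st(.0)"
echo '[[[0, 0, 1], [0, 0, 0.0048], 0.04], [[0, 0, 0], [0, 0, 0], 0.04]]' | python3 inch.py
python3 -c "
from fit import *
st(.0)"
```

```text
clock: 16.42
ee_pos: [0.4819, 0.3431, 0.2364]
tool_rot: [0.47, 0.83, 0.091, 0.287]
wrist_force: [-4.6, 2.2, 6.0]
finger_gap: 0.0497
gripper_force: 64.5
t16.43 rim mm [ 1.03  0.07 -0.43] tilt [-0.003  -0.0032] F [1.1 0.6 7.8] T [ 0.78 -0.14 -0.1 ] j [-0.17  0.57 -1.08  1.98  1.27  1.19 -1.34] ang 43.3 gap 0.0497
delta [-0.0008 -0.0007 -0.0004]
clock: 16.68
ee_pos: [0.482, 0.3431, 0.2364]
tool_rot: [0.49, 0.818, 0.098, 0.285]
wrist_force: [-6.0, 2.2, 7.9]
finger_gap: 0.05
gripper_force: 64.8
t16.68 rim mm [ 0.99 -0.05 -0.49] tilt [-0.0028 -0.0032] F [ 0.8  0.6 10. ] T [ 0.6   0.09 -0.1 ] j [-0.17  0.57 -1.08  1.98  1.27  1.19 -1.38] ang 40.5 gap 0.05
delta [-0.0007 -0.0007 -0.0005]
```

Scaled: 0.05 rad is 1.

```bash
echo '[[[0, 0, 1], [0, 0, 0], 0.04], [[0, 0, 0], [0, 0, 0], 0.04]]' | python3 inch.py
python3 -c "
from fit import *
st(.0)"
echo '[[[0, 0, 0.8], [0, 0, 0], 0.04], [[0, 0, 0], [0, 0, 0], 0.04]]' | python3 inch.py
python3 -c "
from fit import *
st(.0)"
```

```text
clock: 16.92
ee_pos: [0.482, 0.343, 0.2364]
tool_rot: [0.51, 0.806, 0.105, 0.282]
wrist_force: [-5.2, 1.1, 8.2]
finger_gap: 0.05
gripper_force: 64.8
t16.93 rim mm [ 0.87 -0.1  -0.5 ] tilt [-0.0027 -0.003 ] F [-0.  -0.3  9.8] T [ 0.67  0.22 -0.08] j [-0.17  0.57 -1.08  1.98  1.27  1.19 -1.43] ang 37.6 gap 0.05
delta [-0.0006 -0.0006 -0.0005]
clock: 17.18
ee_pos: [0.482, 0.3429, 0.2365]
tool_rot: [0.526, 0.795, 0.11, 0.28]
wrist_force: [-6.3, 2.3, 8.4]
finger_gap: 0.0497
gripper_force: 64.8
t17.18 rim mm [ 0.81 -0.13 -0.47] tilt [-0.0026 -0.0029] F [ 0.9  0.6 10.7] T [ 0.66  0.21 -0.11] j [-0.17  0.57 -1.07  1.98  1.26  1.19 -1.47] ang 35.3 gap 0.0497
delta [-0.0006 -0.0006 -0.0005]
```

The manual's scale: shifts go in shares of 62.5 mm and turns go in units of 0.05 rad. Converting my numbers, 0.05 rad is 1.

```bash
echo '[[[0, 0, 1], [0, 0, 0], 0.04], [[0, 0, 0], [0, 0, 0], 0.04]]' | python3 inch.py
python3 -c "
from fit import *
st(.0)"
echo '[[[0, 0, 0.6], [0, 0, 0], 0.04], [[0, 0, 0], [0, 0, 0], 0.04]]' | python3 inch.py
python3 -c "
from fit import *
st(.0)"
```

```text
clock: 17.42
ee_pos: [0.4822, 0.3429, 0.2366]
tool_rot: [0.545, 0.782, 0.117, 0.278]
wrist_force: [-4.6, 1.9, 9.2]
finger_gap: 0.05
gripper_force: 64.9
t17.43 rim mm [ 0.85 -0.33 -0.5 ] tilt [-0.0025 -0.0034] F [ 0.9 -1.2 10.3] T [0.49 0.19 0.47] j [-0.18  0.56 -1.07  1.98  1.26  1.18 -1.52] ang 32.5 gap 0.05
delta [-0.0005 -0.0007 -0.0005]
clock: 17.68
ee_pos: [0.4822, 0.343, 0.2366]
tool_rot: [0.556, 0.774, 0.121, 0.276]
wrist_force: [-5.7, 1.6, 8.5]
finger_gap: 0.0498
gripper_force: 65.0
t17.68 rim mm [ 0.91 -0.34 -0.46] tilt [-0.0026 -0.004 ] F [ 0.4 -0.  10.4] T [0.35 0.16 1.19] j [-0.18  0.56 -1.07  1.98  1.26  1.18 -1.55] ang 30.9 gap 0.0498
delta [-0.0006 -0.0008 -0.0005]
```

The torque rise (+1.2 N m) marks the stop ribs. The rim is home. Relax, open and back off.

```bash
echo '[[[0, 0, -0.6], [0, 0, -0.0192], 0.04], [[0, 0, 0], [0, 0, 0], 0.055], [[0, 0, 0], [0, 0, 0], 0.07], [[0, 0, 0], [0, 0, 0], 0.075], [[0, 0, 0], [0, 0, 0], 0.075], [[0, 0, 0], [0, 0, 0], 0.075], [[0, 0, 0], [0, 0, 0], 0.075]]' | python3 inch.py
python3 -c "
from fit import *
st(.0)"
echo '[[[0, 0, 0], [0, 0, -0.16], 0.075], [[0, 0, 0], [0, 0, -0.32], 0.075], [[0, 0, 0], [0, 0, -0.48], 0.075], [[0, 0, 0], [0, 0, -0.48], 0.075], [[0, 0, 0], [0, 0, -0.48], 0.075], [[0, 0, 0], [0, 0, 0], 0.075], [[0, 0, 0], [0, 0, 0], 0.075]]' | python3 inch.py
python3 - <<'E'
from fit import *
st(0)
c=ctrl.capture("wrist");a=c["frame"]; w=wcloud(c); d=ctrl.capture("scene");b=d["frame"][140:230,265:355]
q=(w.reshape(-1,3)-C)@np.c_[e1,e2,ax]; q=q[(np.hypot(q[:,0],q[:,1])<.04)&(q[:,2]>.05)&(q[:,2]<.1)]
t=q[q[:,2]>np.percentile(q[:,2],98)-.003]; print(len(q),np.percentile(q,[2,50,98],0).round(4),"topmid",((t.min(0)+t.max(0))/2).round(4))
cv2.imwrite("pics/w4.png",np.hstack([a[:,120:520],cv2.resize(b,(400,400),interpolation=cv2.INTER_CUBIC)])[:,:,::-1])
E
```

```text
clock: 18.55
ee_pos: [0.4816, 0.3421, 0.2366]
tool_rot: [0.548, 0.781, 0.117, 0.277]
wrist_force: [0.3, 1.2, 0.2]
finger_gap: 0.0749
gripper_force: 0.0
t18.55 rim mm [-0.1   0.   -0.28] tilt [-0.0017 -0.0013] F [ 1.3 -0.2  0.1] T [ 0.63 -0.03  0.01] j [-0.18  0.56 -1.07  1.98  1.26  1.18 -1.52] ang 32.3 gap 0.0749
delta [ 0.0001  0.0001 -0.0003]
clock: 19.42
ee_pos: [0.4146, 0.356, 0.3345]
tool_rot: [0.548, 0.781, 0.117, 0.277]
wrist_force: [0.4, 0.1, -0.3]
finger_gap: 0.0748
gripper_force: 0.0
t19.43 rim mm [-8.5000e-01 -1.0000e-01  1.1922e+02] tilt [-0.0008 -0.0011] F [ 0.2 -0.1 -0.5] T [ 0.61  0.03 -0.01] j [-0.16  0.37 -1.19  1.93  1.02  1.27 -1.41] ang 32.3 gap 0.0748
delta [0.0007 0.0002 0.1192]
3578 [[-0.018  -0.017   0.053 ]
 [ 0.0037  0.0038  0.0635]
 [ 0.0255  0.026   0.0726]] topmid [0.0011 0.0025 0.0717]
```

View pics/w4.png

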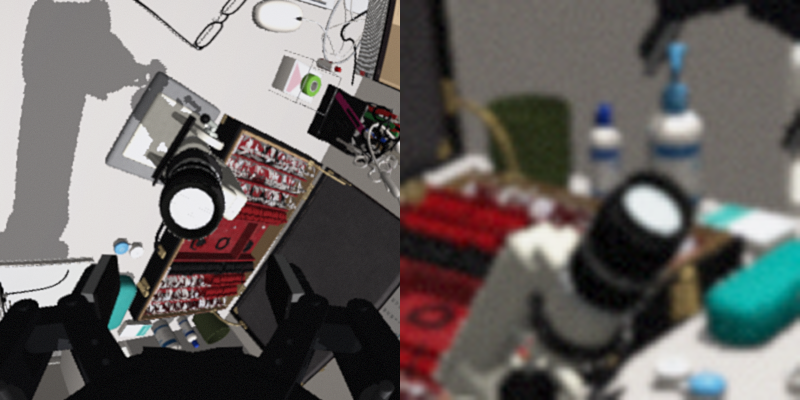

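The eyepiece sits square and fully down on the tube (lens at (193,208) in the left half). Its top measures 72 mm above the collar, so the rim is home, and the gripper is clear.

```bash
python3 -c "
from rig import ctrl
print(ctrl.finish_job())"
```

```text
the job is handed in; nothing more can be done
None
```

The eyepiece is screwed fully home on the tube and released: it turned clockwise to the stop ribs, no step read more than about 11 N on the wrist, the bystander objects were not touched, and I handed the job in at about 19.5 s without seeing a verdict.

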